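# Open the plug case by its push-to-open lid

### The job

Open the case with the blue lid: with the fingertips gently press down the round mark at the front of its lid until the catch lets go, and take the fingers away so that the lid springs ajar by itself; then push the lid up and over from the front with the fingers, without gripping it, until it rests fully back against its stop. Nothing is to be picked up: both cases and the things around stay standing where they are, and the red lid stays shut.

Things in the scene. Friction and masses are not known exactly. Their poses are not given: they have to be found in the camera images.
- blue_case: loose plug case, about 2.2 kg, black body 144 x 138 x 56 mm, blue lid 154 (front to back) x 150 mm. Origin: centre of its underside, on top of its stand; x axis points from the front (catch, free edge of lid) to the back (hinge), z up. Shut lid's top 74 mm above the origin. Slides or tips if shoved with over about 6 N at the raised lid
- blue_lid (a joint): hinge of the blue lid, rad: 0 shut and latched (reads 0 to 0.003), pressed in to about -0.03 (catch lets go near -0.025, end stop -0.042), ajar about 0.7 once the catch has let go and nothing is over it (a spring lifts it in about 0.4 s), 1.57 upright, 1.85 open against its stop. Past upright it falls back slowly by itself; short of it, it sinks to 0.7
- blue_press (a point): round press mark, a steel ring 25 mm across on top of the blue lid, 20 mm from the front edge, in the middle of the width; point on the lid's top surface. Pressing about 4 mm straight down here with about 5 N (end stop 5.5 mm) lets the catch go; the lid then pushes up until the finger leaves
- blue_hinge (a point): middle of the blue lid's hinge axis (along the case's y), at the back of the case, 75 mm behind its centre and 64 mm above its underside; does not move with the lid
- blue_stand: flat wooden block under the blue case, fixed to the bench, 150 x 146 mm; its top is 60 mm above its origin and, from start to start, 10 to 52 mm above the bench
- blue_edge (a point): middle of the front edge face of the blue lid, 152 mm from the hinge axis and 5 mm above it when shut; the edge is 10 mm thick with an 8 mm skirt below. A steel striker stands 30 mm out of the underside, in the middle, 105 mm from the hinge: fingers pushing on the edge should reach less than 35 mm below it. Moves with the lid
- red_case: loose plug case, about 2.2 kg, black body 144 x 138 x 56 mm, red lid 154 (front to back) x 150 mm. Origin: centre of its underside, on top of its stand; x axis points from the front (catch, free edge of lid) to the back (hinge), z up. Shut lid's top 74 mm above the origin. Slides or tips if shoved with over about 6 N at the raised lid
- red_lid (a joint): hinge of the red lid, rad: 0 shut and latched (reads 0 to 0.003), pressed in to about -0.03 (catch lets go near -0.025, end stop -0.042), ajar about 0.7 once the catch has let go and nothing is over it (a spring lifts it in about 0.4 s), 1.57 upright, 1.85 open against its stop. Past upright it falls back slowly by itself; short of it, it sinks to 0.7
- red_press (a point): round press mark, a steel ring 25 mm across on top of the red lid, 20 mm from the front edge, in the middle of the width; point on the lid's top surface. Pressing about 4 mm straight down here with about 5 N (end stop 5.5 mm) lets the catch go; the lid then pushes up until the finger leaves
- red_hinge (a point): middle of the red lid's hinge axis (along the case's y), at the back of the case, 75 mm behind its centre and 64 mm above its underside; does not move with the lid
- red_stand: flat wooden block under the red case, fixed to the bench, 150 x 146 mm; its top is 60 mm above its origin and, from start to start, 10 to 52 mm above the bench
- green_screwdriver: bystander, fixed to the bench: screwdriver with a green handle, 26 x 219 x 26 mm, lying along its y axis; origin: centre of its underside
- blue_cover: flat top panel of the blue lid, 142 x 138 mm, fixed to the lid and flush with its top; the press mark lies in it. Origin on the hinge axis. It is the side that fingers gripping the raised lid would touch
- lamp_head (a point): underside of the big fixed lamp head (green camouflage, 0.3 m) that hangs over the left of the bench 0.39 m up, this point below its middle; keep the arm and wrist 0.2 m clear of it, swinging round in front of it. Also fixed: a blower 0.22 m high right below it and a dark motor 0.15 m high in the middle of the bench, one on either side of the left case
- tape_measure: bystander: yellow pocket tape measure, 36 x 76 x 62 mm, standing; origin: centre of its underside
- grease_tin: bystander: round blue and white tin with a red cap, 73 x 73 x 59 mm; origin: centre of its underside
- parts_tin: bystander: small olive-yellow tin with a cap and a wire handle, 43 x 63 x 68 mm; origin: centre of its underside
- black_block: bystander: small black steel block, 22 x 60 x 14 mm; origin: centre of its underside

How it is judged:
By the outcome, as a careful person would: the job done as asked, in the order asked, and still so for the second after the job is handed in, with the robot touching nothing.
It also fails if it takes over 51 s, if anything falls off the work surface, if the arm or the gripper's body presses on something with over 40 N, if the wrist force passes 120 N, or if a joint passes its speed limit or range.

### The arm

A 7-joint arm with a two-finger parallel gripper is mounted at the origin on a cart in front of the work surface, level with it; the furniture and walls round the work are solid. World frame = base frame: x ahead of the robot, y to its left, z up, the work surface at z = 0. Lengths are in m, angles in rad, forces in N, time in s.
With the tool pointing down it reaches from about 0.4 to 0.875 m from the base axis. Payload 6.5 kg.
Tool frame: the origin (TCP) lies at the very end of the fingers, on their centre line; the grasp point (between the pads) lies 19 mm behind it; z points along the fingers, y is the line along which they close (so a half turn about z gives the same grasp; the last joint's range is limited). The gripper opens to 85 mm and grips with 20 to 120 N. Pads are 22 mm wide; open, the fingers measure 114 mm over their backs; the gripper's body (76 mm by 85 mm) begins 54 mm behind the grasp point. The pads swing forward as they close: fully open they stand 13 mm farther back than shut.
Start: joints at [1.164, 0.536, -0.004, 1.538, 0.003, 1.067, -0.071], TCP at [0.217, -0.613, 0.231] pointing down, gripper open.
Joint ranges: [-2.7, 2.7], [-0.37, 2.16], [-1.27, 1.26], [0.24, 2.4], [-1.31, 4.45], [0.19, 1.91], [-2.76, 2.76]. Speed limits (rad/s): [2.39, 2.39, 3.14, 3.14, 3.14, 3.14, 3.14].

### API

Orientations are given as a unit quaternion [w, x, y, z].
In Python, from plant import ctrl, optics gives the robot as it stands. The module is installed in compiled form; this text tells all that it offers.
- The arm moves only by the shell command python3 -m pendant 'ROWS' [OPENING]. ROWS is text: rows parted by semicolons, each of 4 numbers parted by spaces: the shift along the world's x, y, z in cm, then the turn about the world's z in rad. In form: tx ty tz yaw; .... A call has 1 to 20 rows; each row shifts and turns the commanded pose from where the row before left it; what a row does not reach is not made up. A row lasts 1/10 s, in which the tool goes at most 50 mm and 8.59 degrees, less where a joint would pass 70% of its speed; a pose out of reach is approached as far as the arm can. A call with a gripper value outside its range is refused whole. OPENING is the opening, from 0 (shut) to 1 (fully open), set as the call begins (- or left out, the last holds). The fingers move at their own pace and stop on an object; the grip force is fixed at half the most. Time passes only in rows, so rows that do not move let the fingers close. It gives the time, the measured TCP pose, the force, the opening and the grip force at its end, in the units of the state.
- ctrl.sense(): the state, without advancing time (a new reading comes with each control period).
- optics.grab_frame(name): name is "side" or "top"; returns (picture, depth): 480x640x3 uint8, red, green, blue; 480x640 float32, m along the optical axis (not along the pixel's ray), 0 where there is no reading.
- optics.calibration(name): a dict with "fovy" (degrees; the focal length in pixels is half the picture's height over the tangent of half this angle, whatever the lens; pixels are square), "cx", "cy" (the principal point, pixels), "k1" (the pictures are not rectified: a ray, as slopes to the right and down, at radius r is drawn at 1 + k1 r^2 times it, then the intrinsics apply), "rvec" (rotation vector, rad) and "tvec" (3), from world to camera coordinates, as OpenCV has them. Camera axes: x right, y down, z forward; pixel columns grow to the right and rows downward; lengths in m; the calibration is good to about 2 mm. A picture is of the moment at which its call begins. calibration takes no time and is no camera call.
- ctrl.hand_in(): hands the job in; it is judged then, once.
Trained networks look in the newest picture that a camera, given by its name, has taken for a name from the list of things; names that differ only in an ending like _2 or _b are one class to them, and where a whole thing is asked for, a point or a joint stands for the part that bears it (a point fixed in the world has none). Each returns a list of dicts, best first, with "conf" (0 to 1); they miss things now and then, are a little off and sometimes report something else, mostly with a low value. They report only what shows in the picture. A call takes as long as a camera call.
- optics.silhouettes(camera, thing): "mask" (480x640 bool, what is visible of it) and "xy" ([column, row] in pixels, amid what is visible of it).
The state is a dict: "clock": time; "joint_positions": joint angles; "qvel": joint speeds; "tau": joint torques, N m; "ee_pos": TCP position; "eef_rot": TCP orientation; "contact_force": force on the tool from outside, world axes, zero at the start; "wrist_torque": the same for the moment, N m; "opening": finger opening in m; "gripper_force": force on a finger pad.
Only numpy, scipy, OpenCV 4.12 (cv2) and the standard library are available. Lean on these libraries where they do the work, as an engineer would, in place of code of your own. Each camera call takes 0.05 s, during which the arm holds its last target. There are 200 camera calls.

## Working session

There is one attempt and no reset: what is moved stays moved. The work goes in short steps, Python scripts to look and compute and a shell command to move; the robot and the scene stay as the last step left them, time stands still between calls to the robot, and variables do not carry over. Pictures are saved under pics/ and viewed, at most 10 in all, crops included, and the job is handed in when it is done.

```bash
mkdir -p pics; cat > h.py <<'E'
import numpy as np, cv2
from plant import ctrl, optics
def cam(n):
    c=optics.calibration(n); f=240/np.tan(np.radians(c["fovy"])/2)
    R=cv2.Rodrigues(np.array(c["rvec"],float))[0]; return c,f,R,np.array(c["tvec"],float).ravel()
def world(n,uv,d):
    c,f,R,t=cam(n); uv=np.atleast_2d(uv).astype(float); d=np.atleast_1d(d)
    q=(uv-[c["cx"],c["cy"]])/f; p=q.copy()
    for _ in range(20): p=q/(1+c["k1"]*(p**2).sum(1,keepdims=True))
    return (np.c_[p,np.ones(len(p))]*d[:,None]-t)@R
def cloud(n,mask,d):
    v,u=np.nonzero(mask&(d>0)); return world(n,np.c_[u,v],d[v,u])
E
python3 - <<'E'
from h import *
ims=[]
for n in("side","top"):
    p,d=optics.grab_frame(n); cv2.imwrite(f"pics/{n}0.png",p[...,::-1]); np.save(n+"d",d)
    c,f,R,t=cam(n); print(n,"campos",-R.T@t, f,c["k1"])
    for th in("blue_cover","blue_press","blue_case","red_lid","blue_edge"):
        for r in optics.silhouettes(n,th)[:2]:
            P=cloud(n,r["mask"],d)
            print(n,th,round(r["conf"],2),np.round(r["xy"]),r["mask"].sum(),np.round(np.median(P,0),3) if len(P) else "",np.round(np.percentile(P,[2,98],axis=0),3).tolist() if len(P) else "")
s=ctrl.sense();print(s["clock"],s["ee_pos"],s["eef_rot"],s["contact_force"],s["opening"])
E
```

```text
side campos [ 0.60498189 -1.02928193  1.24702533] 463.5268869765934 -0.0186732187071447
side blue_cover 0.76 [310. 355.] 2196 [ 0.495 -0.396  0.121] [[0.425, -0.457, 0.116], [0.561, -0.328, 0.126]]
side blue_press 0.71 [305. 355.] 2966 [ 0.492 -0.403  0.121] [[0.419, -0.467, 0.1], [0.566, -0.323, 0.126]]
side blue_case 0.68 [309. 356.] 3270 [ 0.494 -0.41   0.121] [[0.42, -0.467, 0.059], [0.568, -0.323, 0.126]]
side red_lid 0.79 [328. 229.] 1533 [0.481 0.088 0.106] [[0.407, 0.026, 0.086], [0.554, 0.173, 0.112]]
side blue_edge 0.56 [307. 355.] 2957 [ 0.493 -0.403  0.121] [[0.42, -0.467, 0.101], [0.567, -0.322, 0.126]]
top campos [ 0.16621211 -0.22691115  1.65948214] 512.081955161751 -0.10506601515289286
top blue_cover 0.59 [412. 297.] 1982 [ 0.492 -0.394  0.122] [[0.425, -0.461, 0.115], [0.559, -0.33, 0.13]]
top blue_press 0.78 [408. 298.] 2521 [ 0.488 -0.394  0.122] [[0.415, -0.467, 0.107], [0.564, -0.324, 0.129]]
top blue_press 0.68 [410. 298.] 2541 [ 0.488 -0.395  0.122] [[0.415, -0.467, 0.104], [0.564, -0.324, 0.129]]
top blue_case 0.91 [407. 298.] 2418 [ 0.487 -0.397  0.122] [[0.415, -0.467, 0.111], [0.563, -0.327, 0.129]]
top red_lid 0.94 [262. 233.] 2318 [0.478 0.099 0.107] [[0.404, 0.027, 0.088], [0.554, 0.172, 0.115]]
top blue_edge 0.82 [409. 297.] 2601 [ 0.489 -0.396  0.122] [[0.415, -0.47, 0.003], [0.566, -0.324, 0.129]]
0.6 [ 0.21727127 -0.61261273  0.23130401] [ 1.85502811e-05  9.85512378e-01  1.69603514e-01 -8.04726947e-06] [-0.01882457 -0.25293986 -0.14669241] 0.08510045528151683
```

```bash
python3 - <<'E'
from h import *
t=cv2.imread("pics/top0.png");s=cv2.imread("pics/side0.png")
cv2.imwrite("pics/a.png",np.hstack([cv2.resize(t[235:360,350:475],(500,500),interpolation=2)[:, :400],cv2.resize(s[290:440,240:390],(400,400),interpolation=2).repeat(1,0)[:, :]] if 0 else [cv2.resize(t[235:360,350:475],(400,400),interpolation=2),cv2.resize(s[290:440,230:380],(400,400),interpolation=2)]))
cv2.imwrite("pics/b.png",t)
for n in("top","side"):
    d=np.load(n+"d.npy"); optics.grab_frame(n)
    r=optics.silhouettes(n,"blue_press")[0]; m=r["mask"]; P=cloud(n,m,d)
    v,u=np.nonzero(m&(d>0)); k=abs(P[:,2]-.122)<.008
    print(n,cv2.minAreaRect((P[k,:2]*1000).astype(np.float32)))
E
```

```text
top ((491.35443115234375, -395.26513671875), (156.11936950683594, 149.63125610351562), 1.159407615661621)
side ((493.2049255371094, -393.4620361328125), (154.53053283691406, 151.35777282714844), 1.850807785987854)
```

View pics/a.png

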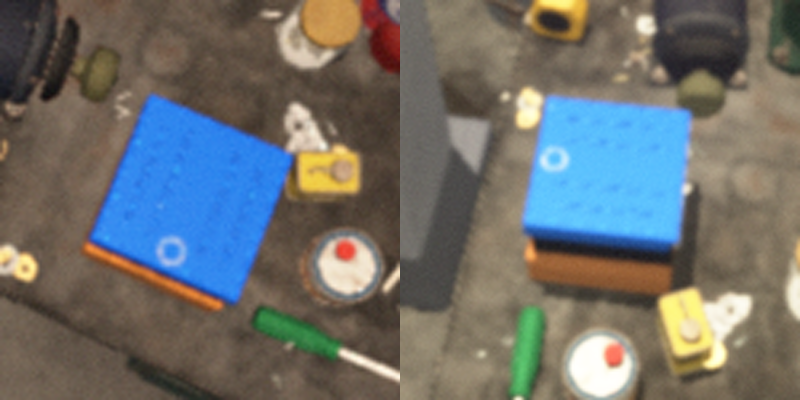

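View pics/b.png

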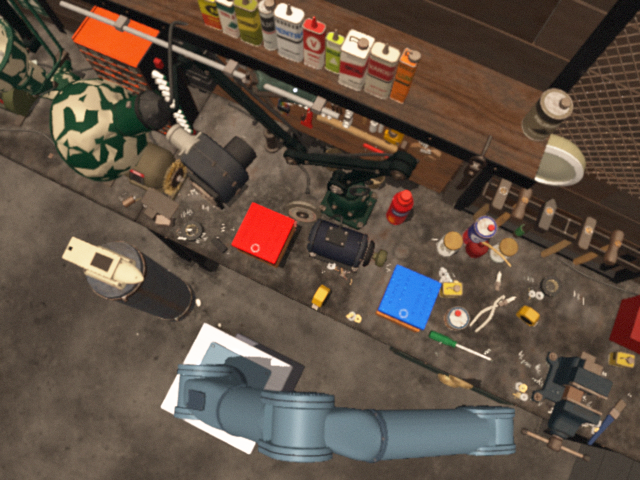

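View pics/side0.png

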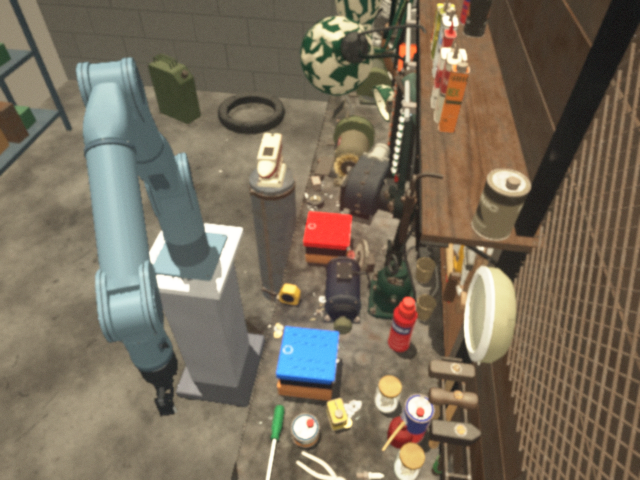

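The blue lid has its ring at top ≈(404,313) and side ≈(288,349), on the front edge facing the robot. The red case is far off to the left. I'll check the ring position by depth while moving above it.

```bash
python3 - <<'E'
from h import *
for n,uv in(("top",(403.7,313)),("side",(288,349.2))):
    d=np.load(n+"d.npy"); u,v=map(int,uv); print(n,world(n,uv,np.median(d[v-2:v+3,u-2:u+3])))
E
python3 -m pendant '2.2 2.2 0 -0.03;2.2 2.2 0 -0.03;2.2 2.2 0 -0.03;2.2 2.2 0 -0.03;2.2 2.2 0 -0.03;2.2 2.2 0 -0.03;2.2 2.2 0 -0.03;2.2 2.2 0 -0.04;2.2 2.2 0 -0.04;2 1.9 0 -0.03;0 0 0 0;0 0 0 0' 0
```

```text
top [[ 0.43634257 -0.3990029   0.12144597]]
side [[ 0.43799057 -0.39272855  0.12071252]]
clock: 2.0
ee_pos: [0.4356, -0.3953, 0.2313]
eef_rot: [0.0, 1.0, 0.011, -0.0]
contact_force: [-0.8, -0.3, 1.0]
opening: 0.0001
gripper_force: 0.0
```

```bash
python3 -m pendant '0 0 -2 0;0 0 -3 0;0 0 -3 0;0 0 -1.5 0;0 0 -0.4 0;0 0 0 0;0 0 0 0;0 0 0 0'
```

```text
clock: 2.8
ee_pos: [0.436, -0.3964, 0.1337]
eef_rot: [0.001, 1.0, 0.01, 0.001]
contact_force: [0.0, -1.2, 0.5]
opening: -0.0003
gripper_force: 0.0
```

```bash
python3 -m pendant '0 0 -0.3 0;0 0 -0.2 0;0 0 -0.2 0;0 0 0 0;0 0 0 0'
```

```text
clock: 3.3
ee_pos: [0.4352, -0.3956, 0.1252]
eef_rot: [-0.0, 1.0, 0.01, -0.0]
contact_force: [-0.3, -0.1, -0.3]
opening: 0.0
gripper_force: 0.0
```

```bash
python3 -m pendant '0 0 -0.2 0;0 0 -0.2 0;0 0 0 0;0 0 0 0'; python3 -m pendant '0 0 -0.1 0;0 0 -0.1 0;0 0 0 0'
```

```text
clock: 3.7
ee_pos: [0.4353, -0.3957, 0.1214]
eef_rot: [0.0, 1.0, 0.01, 0.0]
contact_force: [-0.8, -0.2, 1.9]
opening: -0.0001
gripper_force: 1.0
clock: 4.0
ee_pos: [0.4352, -0.3957, 0.1193]
eef_rot: [0.0, 1.0, 0.01, -0.0]
contact_force: [-0.8, 0.2, 3.7]
opening: 0.0002
gripper_force: 1.7
```

```bash
python3 -m pendant '0 0 -0.1 0;0 0 -0.05 0;0 0 0 0'
```

```text
clock: 4.3
ee_pos: [0.4351, -0.3957, 0.1178]
eef_rot: [0.0, 1.0, 0.01, -0.0]
contact_force: [-1.9, 0.3, 4.8]
opening: 0.0
gripper_force: 2.4
```

```bash
python3 -m pendant '0 0 -0.05 0;0 0 0 0;0 0 0 0'
```

```text
clock: 4.6
ee_pos: [0.4351, -0.3957, 0.1173]
eef_rot: [0.0, 1.0, 0.01, -0.0]
contact_force: [-1.3, 0.8, 5.1]
opening: 0.0001
gripper_force: 2.5
```

```bash
python3 -m pendant '0 0 -0.05 0;0 0 0 0;0 0 0 0'
```

```text
clock: 4.9
ee_pos: [0.4351, -0.3957, 0.1168]
eef_rot: [0.0, 1.0, 0.01, -0.0]
contact_force: [-2.5, 0.1, 6.3]
opening: 0.0002
gripper_force: 2.6
```

```bash
python3 -m pendant '0 0 3 0;0 0 5 0;0 0 5 0;0 0 5 0;-3 0 0 0;-3 0 0 0;-2 0 0 0;0 0 0 0;0 0 0 0'; python3 - <<'E'
from h import *
for n in("top","side"):
    p,d=optics.grab_frame(n); cv2.imwrite(f"pics/{n}1.png",p[...,::-1]); np.save(n+"d",d)
    r=optics.silhouettes(n,"blue_cover")
    if r: P=cloud(n,r[0]["mask"],d); print(n,np.percentile(P,[2,50,98],axis=0).round(3).tolist())
s=cv2.imread("pics/side1.png");cv2.imwrite("pics/c.png",cv2.resize(s[230:430,180:430],(600,480)))
E
```

```text
clock: 5.8
ee_pos: [0.3557, -0.3954, 0.2966]
eef_rot: [-0.0, 1.0, 0.01, 0.0]
contact_force: [0.8, -0.2, -0.6]
opening: -0.0001
gripper_force: 0.0
top [[0.404, 0.027, 0.039], [0.477, 0.099, 0.107], [0.554, 0.174, 0.114]]
side [[0.464, -0.459, 0.123], [0.516, -0.396, 0.167], [0.568, -0.326, 0.21]]
```

View pics/c.png

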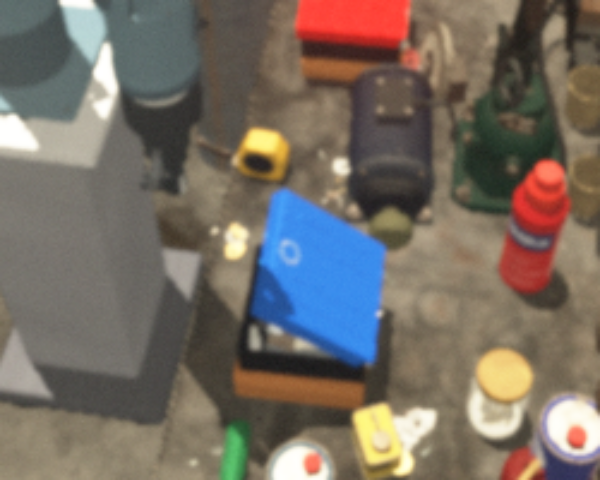

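The lid is ajar at about 0.7 rad, with its ring visible at crop (289,252), and the case hasn't moved. Next I'll lower in front of the edge.

```bash
python3 -m pendant '0 0 -3 0;0 0 -4 0;0 0 -3 0;1 0 -1.3 0;2 0 0 0;2 0 0 0;1 0 0 0;0 0 0 0;0 0 0 0'
```

```text
clock: 6.9
ee_pos: [0.415, -0.3958, 0.184]
eef_rot: [0.0, 1.0, 0.01, -0.0]
contact_force: [-0.8, 0.2, -0.3]
opening: 0.0001
gripper_force: 0.0
```

```bash
python3 -m pendant '0.5 0 0 0;0.5 0 0 0;0.5 0 0 0;0.5 0 0.2 0;0.5 0 0.5 0;0.5 0 0.5 0;0 0 0 0'
```

```text
clock: 7.6
ee_pos: [0.445, -0.3961, 0.1965]
eef_rot: [0.0, 1.0, 0.01, -0.0]
contact_force: [-2.2, -0.7, 1.4]
opening: 0.0002
gripper_force: 1.4
```

```bash
python3 -m pendant '0.5 0 0.5 0;0.5 0 0.5 0;0.6 0 0.5 0;0.6 0 0.5 0;0 0 0 0'
```

```text
clock: 8.1
ee_pos: [0.4695, -0.3953, 0.2167]
eef_rot: [0.0, 1.0, 0.011, 0.001]
contact_force: [-0.8, 0.2, 0.4]
opening: 0.0003
gripper_force: 0.3
```

```bash
python3 -m pendant '0.6 0 0.4 0;0.7 0 0.4 0;0.7 0 0.3 0;0.7 0 0.3 0;0.7 0 0.3 0;0.7 0 0.2 0;0 0 0 0'
```

```text
clock: 8.8
ee_pos: [0.5098, -0.3953, 0.2351]
eef_rot: [0.0, 1.0, 0.011, 0.001]
contact_force: [0.9, 0.3, 0.2]
opening: 0.0001
gripper_force: 0.1
```

```bash
python3 - <<'E'
from h import *
p,d=optics.grab_frame("side"); s=p[...,::-1]
cv2.imwrite("pics/d.png",cv2.resize(s[230:430,180:430],(600,480)))
for r in optics.silhouettes("side","blue_case")[:1]: print(np.percentile(cloud("side",r["mask"],d),[2,50,98],axis=0).round(3).tolist())
E
```

```text
[[0.423, -0.466, 0.052], [0.512, -0.409, 0.096], [0.574, -0.325, 0.26]]
```

View pics/d.png

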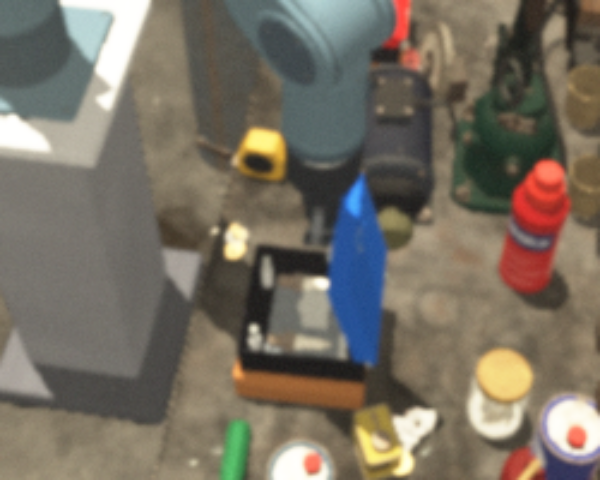

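The lid stands at about 1.3 rad and the finger is behind its edge at crop (325,225). I'll carry on past upright.

```bash
python3 -m pendant '0.6 0 0.2 0;0.6 0 0.2 0;0.6 0 0.2 0;0.6 0 0.1 0;0.6 0 0 0;0.5 0 0 0;0.5 0 0 0;0.5 0 0 0;0 0 0 0'
```

```text
clock: 9.8
ee_pos: [0.5541, -0.3952, 0.2416]
eef_rot: [-0.0, 1.0, 0.011, 0.0]
contact_force: [-0.1, 0.5, -0.6]
opening: 0.0005
gripper_force: 0.0
```

```bash
python3 -m pendant '0.5 0 0 0;0.5 0 0 0;0.5 0 0 0;0.5 0 0 0;0 0 0 0;0 0 0 0'
```

```text
clock: 10.4
ee_pos: [0.5733, -0.3956, 0.2417]
eef_rot: [-0.0, 1.0, 0.011, -0.0]
contact_force: [0.8, -0.2, 0.7]
opening: 0.0002
gripper_force: 0.0
```

```bash
python3 -m pendant '-2 0 0 0;-4 0 0.5 0;-4 0 1 0;-4 0 2 0;-4 0 1 0;-2 0 0 0;0 0 0 0;0 0 0 0;0 0 0 0;0 0 0 0;0 0 0 0;0 0 0 0;0 0 0 0;0 0 0 0'; python3 - <<'E'
from h import *
p,d=optics.grab_frame("side"); s=p[...,::-1]
cv2.imwrite("pics/e.png",cv2.resize(s[230:430,180:430],(600,480)))
for n in("side","top"):
    if n=="top": p,d=optics.grab_frame(n)
    for t in("blue_cover","blue_lid","blue_case"):
        for r in optics.silhouettes(n,t)[:1]:
            P=cloud(n,r["mask"],d); print(n,t,round(r["conf"],2),np.percentile(P,[2,50,98],axis=0).round(3).tolist())
            k=(P[:,2]>.14)&(P[:,1]<-.3)
            if k.sum()>20:print("up",k.sum(),np.polyfit(P[k,2],P[k,0],1))
E
```

```text
clock: 11.8
ee_pos: [0.3733, -0.3956, 0.2867]
eef_rot: [-0.0, 1.0, 0.01, -0.0]
contact_force: [-0.7, -1.6, -0.4]
opening: 0.0001
gripper_force: 0.0
side blue_lid 0.76 [[0.566, -0.465, 0.124], [0.592, -0.396, 0.216], [0.616, -0.317, 0.261]]
up 1066 [0.26874806 0.5356712 ]
side blue_case 0.85 [[0.422, -0.464, 0.048], [0.523, -0.394, 0.086], [0.614, -0.317, 0.259]]
up 1113 [0.2763174  0.53420008]
top blue_lid 0.62 [[0.567, -0.466, 0.118], [0.591, -0.393, 0.203], [0.615, -0.319, 0.264]]
up 1320 [0.24544132 0.54064152]
top blue_case 0.78 [[0.45, -0.464, 0.051], [0.571, -0.381, 0.131], [0.61, -0.324, 0.263]]
up 1242 [0.23151695 0.54326392]
```

View pics/e.png

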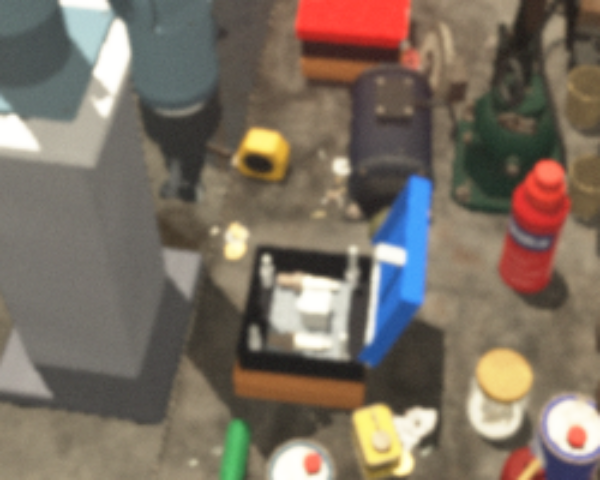

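The lid leans back at about 1.83 rad, and the case and its neighbours haven't moved. I'll wait a bit longer to confirm it has settled, then hand in.

```bash
python3 -m pendant '0 0 0 0;0 0 0 0;0 0 0 0;0 0 0 0;0 0 0 0;0 0 0 0;0 0 0 0;0 0 0 0;0 0 0 0;0 0 0 0;0 0 0 0;0 0 0 0;0 0 0 0;0 0 0 0;0 0 0 0;0 0 0 0'; python3 - <<'E'
from h import *
for n in("side","top"):
    p,d=optics.grab_frame(n)
    r=optics.silhouettes(n,"blue_lid")[0]; P=cloud(n,r["mask"],d); k=(P[:,2]>.14)&(P[:,1]<-.3); print(n,np.polyfit(P[k,2],P[k,0],1),np.percentile(P,98,axis=0))
E
```

```text
clock: 13.8
ee_pos: [0.3733, -0.3956, 0.2868]
eef_rot: [0.0, 1.0, 0.01, 0.0]
contact_force: [-0.5, 0.4, 0.3]
opening: 0.0002
gripper_force: 0.0
side [0.27612298 0.53427433] [ 0.61708771 -0.31661184  0.26136989]
top [0.24827155 0.5401999 ] [ 0.61598925 -0.31957004  0.26300622]
```

Between the two looks the lid didn't change, so it is resting on its stop.

```bash
python3 -c "
from plant import ctrl; print(ctrl.hand_in())"
```

```text
the job is handed in; nothing more can be done
None
```

The blue lid is unlatched and resting back at its stop (about 1.83 rad by camera, 1.85 nominal), the red lid is shut, both cases look undisturbed in the pictures, and the job was handed in at about 14 s.

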